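# Count the honey cookies and hold the lid over the dish

### The job

The open glass dish already holds one honey cookie: first add cookies from the wooden tray until the dish holds exactly three, leaving the rest on the tray. Then take the orange lid by its grip bar, carry it across over the top of the stack of two closed dishes, and finish while still holding it in the gripper, still and level, squared up with and centred on the open dish and hovering about a centimetre above its rim, so that I can check the count before it is snapped on; the lid must never touch the dish. Leave the open dish, the stack of closed dishes, and the spoon and spoon rest where they stand.

Things in the scene. Friction and masses are not known exactly. Their poses are not given: they have to be found in the camera images.
- dish: Open rectangular pale green-tinted glass dish, loose, 165 mm (its x) x 115 mm (its y), 52 mm high, walls and floor 5 mm thick (inside 155 x 105 mm), 0.5 kg. Origin: centre of its underside, on the table; z up. Holds one cookie near its -x end at the start.
- dish_rim (a point): Centre of the dish's open top, at the level of its rim, 52 mm above its underside; axes as the dish.
- lid: Orange rigid lid, about 130 g: plate 171 mm (its x) x 121 mm (its y), 10 mm thick, thin tabs out to 191 x 141 mm. On its top centre stands a grip bar 70 mm long along x, 14 mm thick along y, 34 mm high (bar top 44 mm above the underside). Origin: centre of its flat underside; z up. It starts lying on the lid stack. Same either way round (half turn).
- lid_stack: Fixed pile of three flat grey and blue hard silicone lids, 165 x 115 mm, 24 mm high; the orange lid lies on it. Origin: centre of its underside.
- tray: Fixed flat square wooden serving tray, 150 x 150 mm, 12 mm thick, no rim; four cookies lie on it about 70 mm apart. Origin: centre of its underside.
- cookie0: Round caramel-brown flower-edged honey cookie, rigid, 36 mm diameter, 14 mm thick, 20 g. Origin: centre of its underside; z up. All five cookies are alike. At the start on the tray.
- cookie1: Round caramel-brown flower-edged honey cookie, rigid, 36 mm diameter, 14 mm thick, 20 g. Origin: centre of its underside; z up. All five cookies are alike. At the start on the tray.
- cookie2: Round caramel-brown flower-edged honey cookie, rigid, 36 mm diameter, 14 mm thick, 20 g. Origin: centre of its underside; z up. All five cookies are alike. At the start on the tray.
- cookie3: Round caramel-brown flower-edged honey cookie, rigid, 36 mm diameter, 14 mm thick, 20 g. Origin: centre of its underside; z up. All five cookies are alike. At the start on the tray.
- cookie4: Round caramel-brown flower-edged honey cookie, rigid, 36 mm diameter, 14 mm thick, 20 g. Origin: centre of its underside; z up. All five cookies are alike. The one already in the dish at the start.
- closed_lower: Closed glass dish with a flat white lid, 165 x 115 x 62 mm (lid 171 x 121 mm, with its tabs 191 x 141 mm overall), long side along its x, about 0.6 kg. Origin: centre of its underside. Lower of the stack of two, standing on the table between the lid stack and the open dish.
- closed_upper: Closed glass dish with a flat white lid, 165 x 115 x 62 mm (lid 171 x 121 mm, with its tabs 191 x 141 mm overall), long side along its x, about 0.6 kg. Origin: centre of its underside. Upper of the stack of two, on the lower's lid; the stack's top is 124 mm above the table.
- spoon_rest: Bamboo spoon rest, low open tray 240 mm (its x) x 75 mm, 16 mm high, loose, beyond the dishes. Origin: centre of its underside. Bystander.
- spoon: Steel spoon 190 mm long lying in the spoon rest. Bystander.
There are look-alikes about, which are no part of the job. What is shaped like the closed_upper but yellow is not meant.

How it is judged:
By the outcome, as a careful person would: the job done as asked, in the order asked, and still so for the second after the job is handed in, while the arm keeps its last pose, push and grip.
It also fails if it takes over 59 s, if anything falls off the work surface, if the arm or the gripper's body presses on something with over 40 N, if the wrist force passes 120 N, or if a joint passes its speed limit or range.

### The arm

A 7-joint arm with a two-finger parallel gripper is mounted at the origin on the work surface. World frame = base frame: x ahead of the robot, y to its left, z up, the work surface at z = 0. Lengths are in m, angles in degrees, forces in N, time in s.
With the tool pointing down it reaches from about 0.425 to 0.875 m from the base axis. Payload 4.7 kg.
Tool frame: the origin (TCP) lies at the very end of the fingers, on their centre line; the grasp point (between the pads) lies env.hold_point_z behind it (env.hold_point_z is the distance from the TCP to the grasp point, in m); z points along the fingers, y is the line along which they close (so a half turn about z gives the same grasp; the last joint's range is limited). The gripper opens to 87 mm and grips with 3 to 60 N. Pads are 19 mm wide; open, the fingers measure 117 mm over their backs; the gripper's body (75 mm by 190 mm) begins 51 mm behind the grasp point.
Start: joints at [72.084, 18.392, -4.016, 83.108, 1.295, 78.541, -3.26], TCP at [0.209, -0.616, 0.223] pointing down, gripper open.
Joint ranges: [-163.93, 163.93], [-17.29, 119.83], [-79.2, 71.16], [3.27, 140.29], [-89.18, 269.18], [5.43, 117.66], [-154.24, 154.24]. Speed limits (degrees/s): [147.25, 147.25, 180, 180, 180, 180, 180].

### API

Orientations are given as [roll, pitch, yaw] about the fixed x, y, z axes, in that order (R = Rz(yaw) Ry(pitch) Rx(roll)).
In Python, from cell import env gives the robot as it stands.
- The arm moves only by the shell command python3 -m jog 'ROWS' [FORCE]. ROWS is JSON, a list of rows, each an object with "dp": the shift along the tool's x, y, z in cm, a list of three; "twist": the turn about the tool's z in degrees; "fingers": the opening, from 0 (shut) to 1 (fully open). A call has 1 to 8 rows; each row is the pose to reach, as a shift and turn from the pose commanded when the call began, along the tool's axes at that moment; what a row does not reach only later rows make up. A row lasts 1/8 s, in which the tool goes at most 62.5 mm and 10.7 degrees, less where a joint would pass 70% of its speed; a pose out of reach is approached as far as the arm can. A call with a gripper value outside its range is refused whole. The fingers move at their own pace and stop on an object; FORCE is the grip in N (left out, the last holds). Time passes only in rows, so rows that repeat a pose let the fingers close. It gives the time, the measured TCP pose, the force, the opening and the grip force at its end, in the units of the state.
- env.get_obs(): the state, without advancing time (a new reading comes with each control period).
- env.read_camera(name): name is "scene" or "top" or "wrist"; returns a dict with "pixels" (384x512x3 uint8, blue, green, red), "depth" (384x512 float32, m along the optical axis (not along the pixel's ray), 0 where there is no reading), "fx", "fy", "cx", "cy" (pixels), "k1" (the pictures are not rectified: a ray, as slopes to the right and down, at radius r is drawn at 1 + k1 r^2 times it, then the intrinsics apply), "rvec" (rotation vector, rad) and "tvec" (3), from world to camera coordinates, as OpenCV has them. Camera axes: x right, y down, z forward; pixel columns grow to the right and rows downward; lengths in m; the calibration is good to about 2 mm. A picture is of the moment at which its call begins.
- env.sign_off(): hands the job in; it is judged then, once.
The state is a dict: "time_s": time; "qpos": joint angles; "joint_velocities": joint speeds; "effort": joint torques, N m; "tool_pos": TCP position; "tool_rot": TCP orientation; "force": force on the tool from outside, world axes, zero at the start; "wrist_torque": the same for the moment, N m; "grip_width": finger opening in m; "grasp_force": force on a finger pad.
Only numpy, scipy, OpenCV 4.12 (cv2) and the standard library are available. Lean on these libraries where they do the work, as an engineer would, in place of code of your own. Each camera call takes 0.05 s, during which the arm holds its last target. There are 200 camera calls.

## Working session

There is one attempt and no reset: what is moved stays moved. The work goes in short steps, Python scripts to look and compute and a shell command to move; the robot and the scene stay as the last step left them, time stands still between calls to the robot, and variables do not carry over. Pictures are saved under pics/ and viewed, at most 10 in all, crops included, and the job is handed in when it is done.

```bash
mkdir -p pics; ls
cat > h.py <<'E'
import numpy as np, cv2
from cell import env
def cam(n):
    c=env.read_camera(n); R=cv2.Rodrigues(np.array(c["rvec"],float))[0]; t=np.array(c["tvec"],float).ravel()
    return c,R,t
def rays(c,uv):
    uv=np.asarray(uv,float).reshape(-1,2)
    d=np.c_[(uv[:,0]-c["cx"])/c["fx"],(uv[:,1]-c["cy"])/c["fy"]]
    s=d.copy()
    for _ in range(20): s=d/(1+c["k1"]*(s**2).sum(1,keepdims=True))
    return np.c_[s,np.ones(len(s))]
def onplane(cm,uv,z):
    c,R,t=cm; r=rays(c,uv)@R; o=-R.T@t
    return o+r*((z-o[2])/r[:,2])[:,None]
def cloud(cm):
    c,R,t=cm; h,w=c["depth"].shape
    vv,uu=np.mgrid[:h,:w]; p=rays(c,np.c_[uu.ravel(),vv.ravel()])*c["depth"].reshape(-1,1)
    return ((p-t)@R).reshape(h,w,3)
E
python3 - <<'E'
from h import *
for n in("top","scene"):
    c,R,t=cam(n); cv2.imwrite(f"pics/{n}0.png",c["pixels"]); print(n,-R.T@t)
print(env.hold_point_z, env.get_obs())
E
```

```text
pics
top [0.39277221 0.00393452 1.32481939]
scene [ 1.18385595 -0.20301632  0.675426  ]
0.0187 {'time_s': 0.1, 'qpos': array([72.08277262, 18.43519059, -4.01492603, 83.16662867,  1.29714982,
       78.54061674, -3.26001526]), 'joint_velocities': array([ 0.00215104, -0.04982535,  0.01866828, -0.20181091, -0.10088463,
       -0.00680869, -0.01786034]), 'effort': array([ 3.19250294e-04, -4.92569017e+01, -4.05755332e-01, -3.13399780e+01,
       -6.41166698e-02,  3.94306029e-02,  5.98807924e-05]), 'tool_pos': array([ 0.20844755, -0.6151605 ,  0.22157777]), 'tool_rot': array([-1.79902911e+02,  7.66962727e-03,  1.87266391e+01]), 'force': array([ 0.03464636,  0.10787915, -0.00986338]), 'wrist_torque': array([-0.02926958, -0.00768002,  0.01815125]), 'grasp_force': 0.0, 'grip_width': 0.08737257159514493}
```

View pics/top0.png

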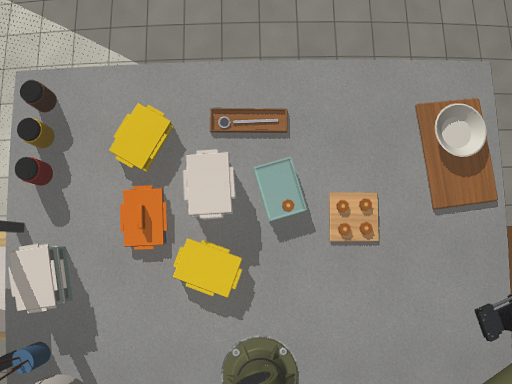

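View pics/scene0.png

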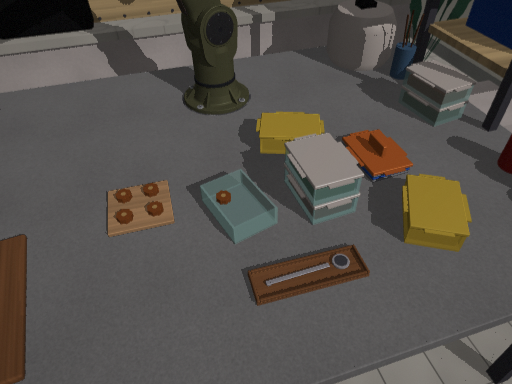

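The top view shows four cookies near (343–367, 205–230), the dish around (281,190) with one cookie at (288,205), the white stack at (209,184), and the orange lid at (143,217), with its bar vertical in the image. The yellow dishes are look-alikes.

Run:
```python
from h import *
cm=cam("top"); im=cm[0]["pixels"]; hsv=cv2.cvtColor(im,cv2.COLOR_BGR2HSV); P=cloud(cm)
def box(x0,x1,y0,y1):
    m=np.zeros(im.shape[:2],np.uint8); m[y0:y1,x0:x1]=1; return m
for n,p in dict(tray=(354,200),cookie=(343,204),brownbar=(366,228),dish=(281,180)).items(): print(n,hsv[p[1],p[0]],P[p[1],p[0]].round(3))
def rect(n,m,z):
    k=max(cv2.findContours(m.astype(np.uint8),cv2.RETR_EXTERNAL,cv2.CHAIN_APPROX_NONE)[0],key=cv2.contourArea)
    w=onplane(cm,k.reshape(-1,2),z); r=cv2.minAreaRect((w[:,:2]*1000).astype(np.float32)); print(n,"c mm, size, ang",np.round(r[0],1),np.round(r[1],1),round(r[2],1)); 
    c=cv2.boxPoints(r); e=[c[1]-c[0],c[2]-c[1]]; e=max(e,key=np.linalg.norm); print("   long axis ang",np.degrees(np.arctan2(e[1],e[0])).round(1))
H,S,V=cv2.split(hsv)
m=(H>=70)&(H<=100)&(S>50)&(box(245,315,150,228)>0)&(V>70)
rect("dish",m,0.052)
m=(H<=14)&(S>200)&(V>120)&(box(110,175,180,255)>0)
rect("lid plate",m,0.034)
Z=P[...,2]
m=(abs(Z-0.068)<0.012)&(box(125,160,195,240)>0); rect("bar",m,0.068)
print("bar z",Z[m].max())
m=(abs(Z-0.124)<0.012)&(S<40)&(box(170,250,140,225)>0); rect("stack",m,0.124)
m=((H<=11)&(S>150)&(box(325,385,190,245)>0)).astype(np.uint8)
N,L,st,ce=cv2.connectedComponentsWithStats(m)
for i in range(1,N):
    if st[i,4]>20: print("cookie",st[i,4],ce[i].round(1),onplane(cm,ce[i],0.02)[0].round(4))
m=((H<=15)&(S>150)&(box(275,305,190,220)>0)).astype(np.uint8)
N,L,st,ce=cv2.connectedComponentsWithStats(m)
for i in range(1,N):
    if st[i,4]>20: print("dishcookie",st[i,4],ce[i].round(1),onplane(cm,ce[i],0.015)[0].round(4))
```

```text
tray [ 15 119 210] [ 0.515 -0.298  0.013]
cookie [ 18 140 187] [ 0.503 -0.261  0.028]
brownbar [ 19 132 197] [ 0.429 -0.327  0.031]
dish [ 85  45 159] [ 0.582 -0.077  0.005]
dish c mm, size, ang [569.5  -8. ] [58.4  4.2] 13.6
   long axis ang 13.6
lid plate c mm, size, ang [475.6 338.2] [186.8 136.6] 0.7
   long axis ang 0.7
bar c mm, size, ang [475.9 339.4] [65.  15.5] 3.8
   long axis ang 3.8
bar z 0.07457900369018235
stack c mm, size, ang [560.4 132.2] [191.3 138.8] 2.5
   long axis ang 2.5
dishcookie 84 [287.8 205. ] [ 0.5041 -0.0953  0.015 ]
```

Run:
```python
from h import *
cm=cam("top"); im=cm[0]["pixels"]; hsv=cv2.cvtColor(im,cv2.COLOR_BGR2HSV); P=cloud(cm); H,S,V=cv2.split(hsv); Z=P[...,2]
b=np.zeros(Z.shape,bool); b[150:228,245:315]=1
m=((H>=75)&(H<=98)&(S>28)&b).astype(np.uint8); m=cv2.morphologyEx(m,cv2.MORPH_CLOSE,np.ones((5,5)))
k=max(cv2.findContours(m,cv2.RETR_EXTERNAL,cv2.CHAIN_APPROX_NONE)[0],key=cv2.contourArea)
w=onplane(cm,k.reshape(-1,2),.052); r=cv2.minAreaRect((w[:,:2]*1000).astype(np.float32)); print("dish",r)
b[:]=0; b[190:246,325:385]=1
m=(b&(Z>.0195)&(Z<.05)).astype(np.uint8)
N,L,st,ce=cv2.connectedComponentsWithStats(m)
for i in range(1,N):
    if st[i,4]>20: print("cookie",st[i,4],ce[i].round(1),onplane(cm,ce[i],0.025)[0].round(4))
m=(b&(Z>.008)).astype(np.uint8)
k=max(cv2.findContours(m,cv2.RETR_EXTERNAL,cv2.CHAIN_APPROX_NONE)[0],key=cv2.contourArea)
w=onplane(cm,k.reshape(-1,2),.012); print("tray",cv2.minAreaRect((w[:,:2]*1000).astype(np.float32)))
```

```text
dish ((550.6790771484375, -69.76876068115234), (165.55882263183594, 116.98580169677734), 15.069636344909668)
cookie 117 [365.1 204.5] [ 0.4998 -0.3288  0.025 ]
cookie 116 [342.8 205.7] [ 0.4977 -0.2603  0.025 ]
cookie 107 [344.7 228.6] [ 0.4287 -0.2632  0.025 ]
cookie 121 [365.7 227.4] [ 0.4309 -0.3274  0.025 ]
tray ((467.05908203125, -294.8714599609375), (150.6125030517578, 146.12318420410156), 88.43763732910156)
```

```bash
cat > d.py <<'E'
# python3 d.py x y z [yaw]: dp (cm) & twist from the present pose
import sys
from h import *
from scipy.spatial.transform import Rotation as Ro
o=env.get_obs(); R=Ro.from_euler("xyz",o["tool_rot"],degrees=True).as_matrix()
a=[float(v) for v in sys.argv[1:]]
print("t",round(o["time_s"],2),"dp",((R.T@(np.array(a[:3])-o["tool_pos"]))*100).round(2), "twist",round((o["tool_rot"][2]-a[3]+90)%180-90,2) if len(a)>3 else "", "F",o["force"].round(1),"grip",round(o["grip_width"],4))
E
python3 -m jog '[{"dp":[38.8,-24.4,10],"twist":3.7,"fingers":0.65},{"dp":[38.8,-24.4,10],"twist":3.7,"fingers":0.65},{"dp":[38.8,-24.4,10],"twist":3.7,"fingers":0.65},{"dp":[38.8,-24.4,10],"twist":3.7,"fingers":0.65},{"dp":[38.8,-24.4,10],"twist":3.7,"fingers":0.65},{"dp":[38.8,-24.4,10],"twist":3.7,"fingers":0.65},{"dp":[38.8,-24.4,10],"twist":3.7,"fingers":0.65},{"dp":[38.8,-24.4,10],"twist":3.7,"fingers":0.65}]' 15
python3 d.py 0.4977 -0.2603 0.016 15
```

```text
time_s: 1.2
tool_pos: [0.4996, -0.2557, 0.1218]
tool_rot: [-179.9, -0.0, 15.3]
force: [-0.5, -0.6, 0.0]
grip_width: 0.0567
grasp_force: 0.0
t 1.2 dp [-0.31  0.41 10.58] twist 0.31 F [-0.5 -0.6  0. ] grip 0.0567
```

```bash
python3 -m jog '[{"dp":[-0.1,0.1,4],"twist":0,"fingers":0.65},{"dp":[-0.1,0.1,8],"twist":0,"fingers":0.65},{"dp":[-0.1,0.1,9],"twist":0,"fingers":0.65},{"dp":[-0.1,0.1,9],"twist":0,"fingers":0.65}]'
python3 d.py 0.4977 -0.2603 0.015 15
python3 - <<'E'
from h import *
cm=cam("wrist"); cv2.imwrite("pics/w1.png",cm[0]["pixels"])
E
```

```text
time_s: 1.7
tool_pos: [0.497, -0.2612, 0.0326]
tool_rot: [-180.0, 0.0, 15.0]
force: [0.7, 0.3, 0.6]
grip_width: 0.0563
grasp_force: 0.0
t 1.7 dp [ 0.09 -0.06  1.76] twist 0.02 F [0.7 0.3 0.6] grip 0.0563
```

View pics/w1.png

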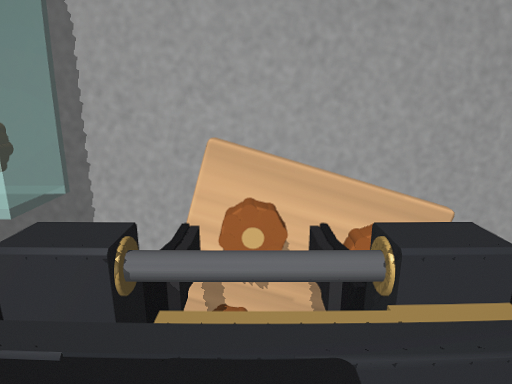

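The cookie at (253,238) is centred between the fingertips, which are at about columns 197 and 315. I'll descend, grip and lift.

```bash
python3 -m jog '[{"dp":[0.1,0,1.75],"twist":0,"fingers":0.65},{"dp":[0.1,0,1.75],"twist":0,"fingers":0.65},{"dp":[0.1,0,1.75],"twist":0,"fingers":0.3},{"dp":[0.1,0,1.75],"twist":0,"fingers":0.3},{"dp":[0.1,0,1.75],"twist":0,"fingers":0.3},{"dp":[0.1,0,-4],"twist":0,"fingers":0.3},{"dp":[0.1,0,-9],"twist":0,"fingers":0.3},{"dp":[0.1,0,-9],"twist":0,"fingers":0.3}]' 15
python3 - <<'E'
import numpy as np
a=np.radians(15.07);R=np.array([[np.cos(a),-np.sin(a)],[np.sin(a),np.cos(a)]])
for p in((.047,-.006),(-.003,-.006)): print(R@p+[.5507,-.0698])
E
python3 d.py 0.5977 -0.0634 0.12 15
```

```text
time_s: 2.75
tool_pos: [0.5013, -0.2624, 0.1276]
tool_rot: [179.6, -0.4, 15.0]
force: [-0.1, 0.5, -1.6]
grip_width: 0.0352
grasp_force: 15.0
[ 0.59764361 -0.0633737 ]
[ 0.54936317 -0.07637365]
t 2.75 dp [ 14.47 -16.72   0.74] twist 0.03 F [-0.1  0.5 -1.6] grip 0.0352
```

```bash
python3 -m jog '[{"dp":[4.2,-4.4,0.7],"twist":0,"fingers":0.3},{"dp":[8.4,-8.8,0.7],"twist":0,"fingers":0.3},{"dp":[11.5,-13,0.7],"twist":0,"fingers":0.3},{"dp":[13.5,-15.5,0.7],"twist":0,"fingers":0.3},{"dp":[14.4,-16.7,0.7],"twist":0,"fingers":0.3},{"dp":[14.4,-16.7,0.7],"twist":0,"fingers":0.3},{"dp":[14.4,-16.7,0.7],"twist":0,"fingers":0.3}]'
python3 d.py 0.5977 -0.0634 0.009 15.07
python3 - <<'E'
from h import *
cm=cam("wrist"); cv2.imwrite("pics/w2.png",cm[0]["pixels"])
E
```

```text
time_s: 3.62
tool_pos: [0.5932, -0.0648, 0.1151]
tool_rot: [179.9, 0.1, 14.9]
force: [0.4, 0.1, -1.0]
grip_width: 0.0353
grasp_force: 15.0
t 3.62 dp [ 0.49 -0.03 10.61] twist -0.2 F [ 0.4  0.1 -1. ] grip 0.0353
```

View pics/w2.png

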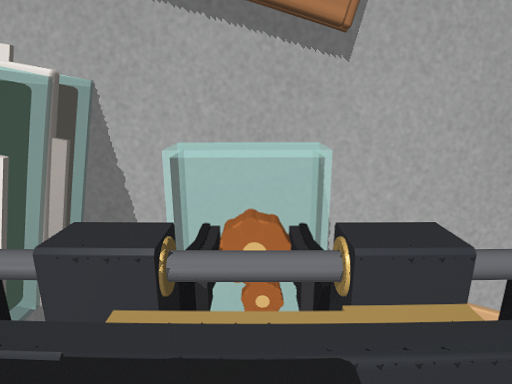

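The dish spans columns 165–330 and sits square in the view. The held cookie at (255,235) is over the free +x half, so I'll lower and release.

```bash
python3 -m jog '[{"dp":[0.4,0,5],"twist":0,"fingers":0.3},{"dp":[0.4,0,8.5],"twist":0,"fingers":0.3},{"dp":[0.4,0,10],"twist":0,"fingers":0.3},{"dp":[0.4,0,10.5],"twist":0,"fingers":0.3},{"dp":[0.4,0,10.5],"twist":0,"fingers":0.3}]'
python3 d.py 0.5977 -0.0634 0.009 15.07
```

```text
time_s: 4.3
tool_pos: [0.5985, -0.0617, 0.0115]
tool_rot: [180.0, -0.1, 15.0]
force: [0.4, -0.2, -0.2]
grip_width: 0.0351
grasp_force: 15.0
t 4.3 dp [-0.12  0.14  0.25] twist -0.08 F [ 0.4 -0.2 -0.2] grip 0.0351
```

```bash
python3 -m jog '[{"dp":[-0.1,0.1,0.2],"twist":0,"fingers":0.3},{"dp":[-0.1,0.1,0.2],"twist":0,"fingers":0.55},{"dp":[-0.1,0.1,0.2],"twist":0,"fingers":0.55},{"dp":[-0.1,0.1,0.2],"twist":0,"fingers":0.55},{"dp":[-0.1,0.1,-4],"twist":0,"fingers":0.55},{"dp":[-0.1,0.1,-9],"twist":0,"fingers":0.55},{"dp":[-0.1,0.1,-10],"twist":0,"fingers":0.55}]'
python3 d.py 0.4998 -0.3288 0.09 15
```

```text
time_s: 5.18
tool_pos: [0.5996, -0.0624, 0.1147]
tool_rot: [179.8, -0.4, 15.0]
force: [-0.6, 0.1, -0.2]
grip_width: 0.048
grasp_force: 0.0
t 5.17 dp [-16.57  23.13   2.43] twist 0.04 F [-0.6  0.1 -0.2] grip 0.048
```

```bash
python3 -m jog '[{"dp":[-3.2,4.8,0],"twist":0,"fingers":0.6},{"dp":[-6.5,9.6,0],"twist":0,"fingers":0.65},{"dp":[-10,14.4,0],"twist":0,"fingers":0.65},{"dp":[-13.5,19,0],"twist":0,"fingers":0.65},{"dp":[-15.8,22,1.5],"twist":0,"fingers":0.65},{"dp":[-16.6,23.1,2.4],"twist":0,"fingers":0.65},{"dp":[-16.6,23.1,2.4],"twist":0,"fingers":0.65},{"dp":[-16.6,23.1,2.4],"twist":0,"fingers":0.65}]'
python3 d.py 0.4998 -0.3288 0.015 15
```

```text
time_s: 6.18
tool_pos: [0.4981, -0.3261, 0.0867]
tool_rot: [-180.0, -0.1, 15.2]
force: [0.0, 0.3, 0.9]
grip_width: 0.0562
grasp_force: 0.0
t 6.17 dp [0.08 0.31 7.17] twist 0.22 F [0.  0.3 0.9] grip 0.0562
```

```bash
python3 -m jog '[{"dp":[0.1,0.2,4],"twist":0,"fingers":0.65},{"dp":[0.1,0.2,6.4],"twist":0,"fingers":0.65},{"dp":[0.1,0.2,7.1],"twist":0,"fingers":0.65},{"dp":[0.1,0.2,7.1],"twist":0,"fingers":0.65}]'
python3 d.py 0.4998 -0.3288 0.015 15
```

```text
time_s: 6.68
tool_pos: [0.499, -0.3293, 0.0161]
tool_rot: [180.0, -0.0, 15.1]
force: [0.1, -0.5, 0.0]
grip_width: 0.0565
grasp_force: 0.0
t 6.67 dp [ 0.09 -0.02  0.11] twist 0.14 F [ 0.1 -0.5  0. ] grip 0.0565
```

```bash
python3 -m jog '[{"dp":[0.1,0,0.1],"twist":0,"fingers":0.3},{"dp":[0.1,0,0.1],"twist":0,"fingers":0.3},{"dp":[0.1,0,0.1],"twist":0,"fingers":0.3},{"dp":[0.1,0,0.1],"twist":0,"fingers":0.3},{"dp":[0.1,0,-4],"twist":0,"fingers":0.3},{"dp":[0.1,0,-9],"twist":0,"fingers":0.3},{"dp":[0.1,0,-10.4],"twist":0,"fingers":0.3},{"dp":[0.1,0,-10.4],"twist":0,"fingers":0.3}]'
python3 d.py 0.5494 -0.0764 0.12 15.07
```

```text
time_s: 7.68
tool_pos: [0.4993, -0.3304, 0.1203]
tool_rot: [179.9, -0.1, 15.0]
force: [-0.8, -0.2, -0.1]
grip_width: 0.0352
grasp_force: 15.0
t 7.67 dp [ 11.42 -23.24   0.  ] twist -0.06 F [-0.8 -0.2 -0.1] grip 0.0352
```

```bash
python3 -m jog '[{"dp":[2.4,-5,0],"twist":0,"fingers":0.3},{"dp":[4.8,-10,0],"twist":0,"fingers":0.3},{"dp":[7.4,-15,0],"twist":0,"fingers":0.3},{"dp":[9.8,-20,0],"twist":0,"fingers":0.3},{"dp":[11.2,-22.6,0],"twist":0,"fingers":0.3},{"dp":[11.4,-23.2,0],"twist":0,"fingers":0.3},{"dp":[11.4,-23.2,0],"twist":0,"fingers":0.3},{"dp":[11.4,-23.2,0],"twist":0,"fingers":0.3}]'
python3 d.py 0.5494 -0.0764 0.009 15.07
python3 - <<'E'
from h import *
cm=cam("wrist"); cv2.imwrite("pics/w3.png",cm[0]["pixels"])
E
```

```text
time_s: 8.68
tool_pos: [0.5483, -0.0788, 0.1189]
tool_rot: [180.0, 0.1, 14.8]
force: [0.6, -0.8, -0.6]
grip_width: 0.035
grasp_force: 15.0
t 8.68 dp [ 0.18 -0.21 10.99] twist -0.22 F [ 0.6 -0.8 -0.6] grip 0.035
```

View pics/w3.png

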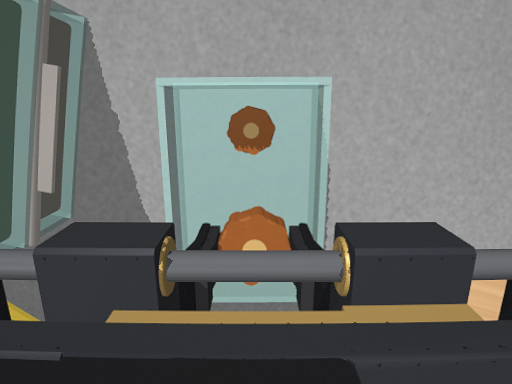

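The first cookie lies flat in the dish at (251,130), with the held one at (255,235) behind it and clear. I'll lower the second.

```bash
python3 -m jog '[{"dp":[0,-0.1,5],"twist":0,"fingers":0.3},{"dp":[0,-0.1,9],"twist":0,"fingers":0.3},{"dp":[0,-0.1,10.5],"twist":0,"fingers":0.3},{"dp":[0,-0.1,10.9],"twist":0,"fingers":0.3},{"dp":[0,-0.1,10.9],"twist":0,"fingers":0.3}]'
python3 d.py 0.5494 -0.0764 0.009 15.07
```

```text
time_s: 9.35
tool_pos: [0.5498, -0.0759, 0.0117]
tool_rot: [179.9, -0.1, 15.0]
force: [-0.0, -0.5, 0.3]
grip_width: 0.0354
grasp_force: 15.0
t 9.35 dp [-0.05  0.04  0.27] twist -0.07 F [-0.  -0.5  0.3] grip 0.0354
```

```bash
python3 -m jog '[{"dp":[0,0,0.25],"twist":0,"fingers":0.3},{"dp":[0,0,0.25],"twist":0,"fingers":0.55},{"dp":[0,0,0.25],"twist":0,"fingers":0.55},{"dp":[0,0,0.25],"twist":0,"fingers":0.55},{"dp":[0,0,-5],"twist":0,"fingers":0.55},{"dp":[0,0,-10],"twist":0,"fingers":0.55},{"dp":[0,0,-15],"twist":0,"fingers":0.65},{"dp":[0,0,-18],"twist":0,"fingers":0.65}]'
python3 d.py 0.476 0.339 0.19 2
```

```text
time_s: 10.35
tool_pos: [0.5497, -0.0754, 0.1936]
tool_rot: [179.9, -0.2, 15.0]
force: [0.5, 0.7, 0.5]
grip_width: 0.055
grasp_force: 0.0
t 10.35 dp [  3.63 -41.94   0.29] twist 13.03 F [0.5 0.7 0.5] grip 0.055
```

```bash
python3 -m jog '[{"dp":[0.5,-5,0],"twist":2,"fingers":0.65},{"dp":[1,-11,0],"twist":4,"fingers":0.65},{"dp":[1.5,-17,0],"twist":6,"fingers":0.65},{"dp":[2,-23,0],"twist":8,"fingers":0.65},{"dp":[2.5,-29,0],"twist":10,"fingers":0.65},{"dp":[3,-35,0],"twist":12,"fingers":0.65},{"dp":[3.5,-40,0],"twist":13,"fingers":0.65},{"dp":[3.6,-41.9,0],"twist":13,"fingers":0.65}]'
python3 -m jog '[{"dp":[0,0,0],"twist":0,"fingers":0.65},{"dp":[0,0,2],"twist":0,"fingers":0.65},{"dp":[0,0,2],"twist":0,"fingers":0.65},{"dp":[0,0,2],"twist":0,"fingers":0.65}]'
python3 - <<'E'
from h import *
cm=cam("wrist"); cv2.imwrite("pics/w4.png",cm[0]["pixels"]); P=cloud(cm); Z=P[...,2]
hsv=cv2.cvtColor(cm[0]["pixels"],cv2.COLOR_BGR2HSV)
m=((hsv[...,0]<20)&(hsv[...,1]>150)&(abs(Z-.068)<.006)&(abs(P[...,1]-.339)<.03)&(abs(P[...,0]-.476)<.06)).astype(np.uint8)
k=max(cv2.findContours(m,cv2.RETR_EXTERNAL,cv2.CHAIN_APPROX_NONE)[0],key=cv2.contourArea)
w=onplane(cm,k.reshape(-1,2),.068);print("bar",cv2.minAreaRect((w[:,:2]*1000).astype(np.float32)), np.median(Z[m>0]))
c=cam("top");P=cloud(c)
a=P[150:235,262:310].reshape(-1,3);print("dish cookies area pts",((a[:,2]>.012)&(a[:,2]<.026)).sum())
E
python3 d.py 0.476 0.339 0.037 2
```

```text
time_s: 11.35
tool_pos: [0.4727, 0.3426, 0.1907]
tool_rot: [-179.9, 0.0, 2.3]
force: [0.2, -0.8, -0.1]
grip_width: 0.0565
grasp_force: 0.0
time_s: 11.85
tool_pos: [0.4752, 0.3372, 0.1701]
tool_rot: [180.0, 0.0, 1.9]
force: [-1.0, 0.8, 0.9]
grip_width: 0.0568
grasp_force: 0.0
bar ((476.7875061035156, 340.35888671875), (69.6988296508789, 13.415703773498535), 1.8609092235565186) 0.0684300534873064
dish cookies area pts 395
t 11.95 dp [ 0.07 -0.1  13.38] twist -0.04 F [0.7 0.9 0.3] grip 0.0565
```

View pics/w4.png

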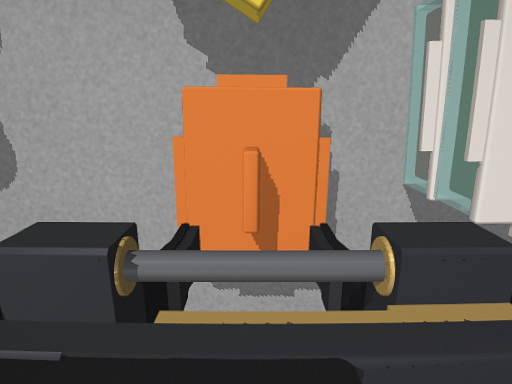

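The lid's grip bar is at (251,190) and parallel to the pads. It measures (0.4768, 0.3404) with yaw 1.9°, so I'll descend onto it.

```bash
python3 -m jog '[{"dp":[0.15,-0.25,4],"twist":0,"fingers":0.65},{"dp":[0.15,-0.25,8],"twist":0,"fingers":0.65},{"dp":[0.15,-0.25,11],"twist":0,"fingers":0.65},{"dp":[0.15,-0.25,12.5],"twist":0,"fingers":0.65},{"dp":[0.15,-0.25,13],"twist":0,"fingers":0.65},{"dp":[0.15,-0.25,13],"twist":0,"fingers":0.65}]'
python3 d.py 0.4768 0.3404 0.037 1.86
```

```text
time_s: 12.7
tool_pos: [0.4768, 0.3415, 0.0414]
tool_rot: [-180.0, -0.1, 2.0]
force: [0.8, -0.2, 0.4]
grip_width: 0.0565
grasp_force: 0.0
t 12.7 dp [-0.    0.11  0.44] twist 0.16 F [ 0.8 -0.2  0.4] grip 0.0565
```

```bash
python3 -m jog '[{"dp":[0,0.1,0.3],"twist":0,"fingers":0.65},{"dp":[0,0.1,0.3],"twist":0,"fingers":0.1},{"dp":[0,0.1,0.3],"twist":0,"fingers":0.1},{"dp":[0,0.1,0.3],"twist":0,"fingers":0.1},{"dp":[0,0.1,0.3],"twist":0,"fingers":0.1},{"dp":[0,0.1,0.3],"twist":0,"fingers":0.1},{"dp":[0,0.1,0.3],"twist":0,"fingers":0.1}]' 45
python3 -m jog '[{"dp":[0,0,-1],"twist":0,"fingers":0.1},{"dp":[0,0,-4],"twist":0,"fingers":0.1},{"dp":[0,0,-8],"twist":0,"fingers":0.1},{"dp":[0,0,-12],"twist":0,"fingers":0.1},{"dp":[0,0,-15],"twist":0,"fingers":0.1},{"dp":[0,0,-17],"twist":0,"fingers":0.1},{"dp":[0,0,-17],"twist":0,"fingers":0.1},{"dp":[0,0,-17],"twist":0,"fingers":0.1}]'
python3 d.py 0.5507 -0.0698 0.215 15.07
```

```text
time_s: 13.58
tool_pos: [0.4763, 0.3401, 0.0375]
tool_rot: [180.0, 0.0, 2.0]
force: [-0.1, 1.1, 0.3]
grip_width: 0.0137
grasp_force: 45.0
time_s: 14.58
tool_pos: [0.4757, 0.3394, 0.2061]
tool_rot: [179.9, 0.1, 2.0]
force: [0.8, -0.1, -2.7]
grip_width: 0.0137
grasp_force: 45.0
t 14.57 dp [ 6.05 41.17 -0.85] twist -13.05 F [ 0.8 -0.1 -2.7] grip 0.0137
```

```bash
python3 -m jog '[{"dp":[1,2,0],"twist":0,"fingers":0.1},{"dp":[3,6,0],"twist":-1,"fingers":0.1},{"dp":[5,10,0],"twist":-2,"fingers":0.1},{"dp":[7,14,0],"twist":-3,"fingers":0.1},{"dp":[8,18,0],"twist":-4,"fingers":0.1},{"dp":[8,22,0],"twist":-5,"fingers":0.1},{"dp":[8,26,0],"twist":-7,"fingers":0.1},{"dp":[7.5,30,0],"twist":-9,"fingers":0.1}]'
python3 d.py 0.5507 -0.0698 0.20 15.07
```

```text
time_s: 15.58
tool_pos: [0.561, 0.0414, 0.2056]
tool_rot: [-180.0, 0.2, 11.1]
force: [0.8, 0.2, -2.2]
grip_width: 0.0138
grasp_force: 45.0
t 15.57 dp [-3.14 10.71  0.56] twist -3.99 F [ 0.8  0.2 -2.2] grip 0.0138
```

```bash
python3 -m jog '[{"dp":[-1,3.5,0],"twist":-1.5,"fingers":0.1},{"dp":[-2,7,0],"twist":-3,"fingers":0.1},{"dp":[-2.8,9.5,0],"twist":-4,"fingers":0.1},{"dp":[-3.1,10.5,0],"twist":-4,"fingers":0.1},{"dp":[-3.1,10.5,0],"twist":-4,"fingers":0.1},{"dp":[-3.1,10.5,0],"twist":-4,"fingers":0.1},{"dp":[-3.1,10.5,0],"twist":-4,"fingers":0.1}]'
python3 - <<'E'
from h import *
c=cam("scene"); cv2.imwrite("pics/s2.png",c[0]["pixels"])
cm=cam("wrist"); cv2.imwrite("pics/w5.png",cm[0]["pixels"])
t=cam("top"); im=t[0]["pixels"]; hsv=cv2.cvtColor(im,cv2.COLOR_BGR2HSV); Z=cloud(t)[...,2]
m=((hsv[...,0]<15)&(hsv[...,1]>180)&(Z>.14)&(Z<.23)).astype(np.uint8); m[:, :230]=0; print(m.sum())
E
python3 d.py 0.5507 -0.0698 0.10 15.07
```

```text
time_s: 16.45
tool_pos: [0.5516, -0.0645, 0.2075]
tool_rot: [-180.0, -0.0, 15.2]
force: [-0.2, -0.4, -2.0]
grip_width: 0.0134
grasp_force: 45.0
332
t 16.6 dp [-0.2   0.41 10.76] twist 0.02 F [-0.4 -0.5 -1.2] grip 0.0138
```

View pics/s2.png

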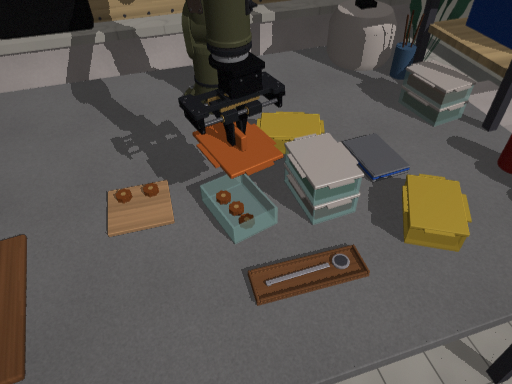

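View pics/w5.png

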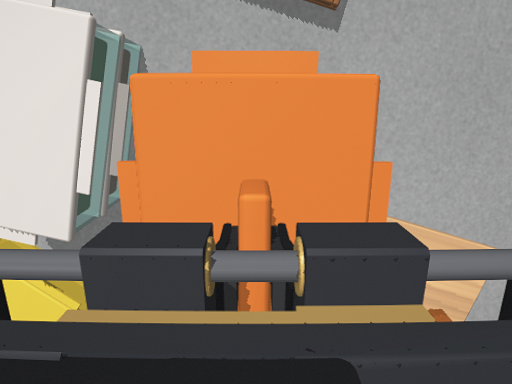

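Three cookies are in the dish (223,197; 236,208; 247,219) and two remain on the tray. The stack is undisturbed and the lid is held level. Next I'll measure the lid in hand, and the dish a second time from the scene view.

```bash
python3 - <<'E'
from h import *
from scipy.spatial.transform import Rotation as Ro
c=cam("scene"); hsv=cv2.cvtColor(c[0]["pixels"],cv2.COLOR_BGR2HSV);H,S,V=cv2.split(hsv)
P=cloud(c); b=np.zeros(H.shape,bool); b[165:245,190:282]=1
m=(b&(P[...,2]>.042)&(P[...,2]<.062)&(P[...,1]<.03)&(H>65)&(H<105)).astype(np.uint8)
pts=P[m>0][:,:2]; print(m.sum(),"dish(depth rim)",cv2.minAreaRect((pts*1000).astype(np.float32)))
m=(b&(H>=72)&(H<=100)&(S>28)).astype(np.uint8); m=cv2.morphologyEx(m,cv2.MORPH_CLOSE,np.ones((3,3)))
k=max(cv2.findContours(m,cv2.RETR_EXTERNAL,cv2.CHAIN_APPROX_NONE)[0],key=cv2.contourArea).reshape(-1,2)
w=onplane(c,k,.052)[:,:2]*1000
a=np.radians(15.07); q=(w-[550.7,-69.8])@np.array([[np.cos(a),-np.sin(a)],[np.sin(a),np.cos(a)]])
# dish-frame silhouette on the rim plane: the far sides (-x and one y side) are rim edges
mid=lambda s:abs(s)<30
print("-x rim",np.median(q[(abs(q[:,1])<35)&(q[:,0]<-60),0]), "-y",np.median(q[(abs(q[:,0])<50)&(q[:,1]<-40),1]),"+y",np.median(q[(abs(q[:,0])<50)&(q[:,1]>40),1]))
# lid in tool frame
o=env.get_obs(); R=Ro.from_euler("xyz",o["tool_rot"],degrees=True).as_matrix()
cm=cam("wrist"); hsv=cv2.cvtColor(cm[0]["pixels"],cv2.COLOR_BGR2HSV); P=cloud(cm)
m=((hsv[...,0]<20)&(hsv[...,1]>150)&(abs(P[...,2]-.204)<.012)).astype(np.uint8); m[215:]=0
print("tcp z - lid top",o["tool_pos"][2]-np.median(P[m>0][:,2]))
T=(P[m>0]-o["tool_pos"])@R; A=np.c_[T[:,:2],np.ones(len(T))]; print("tilt mm/m",np.linalg.lstsq(A,T[:,2],rcond=None)[0]*1000)
k=max(cv2.findContours(m,cv2.RETR_EXTERNAL,cv2.CHAIN_APPROX_NONE)[0],key=cv2.contourArea).reshape(-1,2)
w=(onplane(cm,k,o["tool_pos"][2]-.0035)-o["tool_pos"])@R*1000
print("front tab x (95.5):",w[:,0].max().round(1)); 
s=(w[:,0]>52)&(w[:,0]<78); y=w[s,1]; f=w[s]
for nm,ss in(("y-",f[f[:,1]<-40]),("y+",f[f[:,1]>40])): print(nm,np.median(ss[:,1]).round(1),"slope deg",np.degrees(np.polyfit(ss[:,0],ss[:,1],1)[0]).round(2))
E
python3 d.py 0.5507 -0.0698 0.10 15.07
```

```text
651 dish(depth rim) ((550.940185546875, -69.25980377197266), (168.0360565185547, 117.41830444335938), 14.9440336227417)
-x rim -80.4239790753229 -y -73.6755831353941 +y 56.23147888074545
tcp z - lid top 0.0028930952902050666
tilt mm/m [10.90313757  0.54067535  2.56516574]
front tab x (95.5): 94.5
y- -59.6 slope deg 0.28
y+ 58.9 slope deg 0.37
t 16.7 dp [-0.19  0.37 10.76] twist -0.01 F [-0.5  0.9 -1. ] grip 0.0137
```

```bash
python3 -m jog '[{"dp":[-0.1,0.3,3],"twist":0,"fingers":0.1},{"dp":[-0.2,0.35,6],"twist":0,"fingers":0.1},{"dp":[-0.2,0.35,9],"twist":0,"fingers":0.1},{"dp":[-0.2,0.35,10.5],"twist":0,"fingers":0.1},{"dp":[-0.2,0.35,10.5],"twist":0,"fingers":0.1},{"dp":[-0.2,0.35,10.5],"twist":0,"fingers":0.1},{"dp":[-0.2,0.35,10.5],"twist":0,"fingers":0.1},{"dp":[-0.2,0.35,10.5],"twist":0,"fingers":0.1}]'
python3 d.py 0.5508 -0.0695 0.0755 15.0
```

```text
time_s: 17.7
tool_pos: [0.551, -0.0701, 0.1034]
tool_rot: [180.0, -0.1, 15.0]
force: [-0.0, -0.1, -1.4]
grip_width: 0.0135
grasp_force: 45.0
t 17.7 dp [-0.01 -0.06  2.79] twist 0.02 F [-0.  -0.1 -1.4] grip 0.0135
```

```bash
python3 -m jog '[{"dp":[0,-0.05,1],"twist":0,"fingers":0.1},{"dp":[0,-0.05,2],"twist":0,"fingers":0.1},{"dp":[0,-0.05,2.5],"twist":0,"fingers":0.1},{"dp":[0,-0.05,2.7],"twist":0,"fingers":0.1},{"dp":[0,-0.05,2.7],"twist":0,"fingers":0.1},{"dp":[0,-0.05,2.7],"twist":0,"fingers":0.1},{"dp":[0,-0.05,2.7],"twist":0,"fingers":0.1},{"dp":[0,-0.05,2.7],"twist":0,"fingers":0.1}]'
python3 - <<'E'
from h import *
c=cam("scene")["pixels"] if 0 else env.read_camera("scene")["pixels"]
cv2.imwrite("pics/s3.png",cv2.resize(c[120:270,140:340],None,fx=4,fy=4,interpolation=cv2.INTER_CUBIC))
E
python3 d.py 0.5508 -0.0695 0.0755 15.0
```

```text
time_s: 18.7
tool_pos: [0.5504, -0.0695, 0.0757]
tool_rot: [180.0, -0.0, 15.0]
force: [-0.7, 0.5, -2.5]
grip_width: 0.0135
grasp_force: 45.0
t 18.75 dp [0.04 0.01 0.02] twist 0.02 F [-0.7  0.  -1.1] grip 0.0135
```

View pics/s3.png

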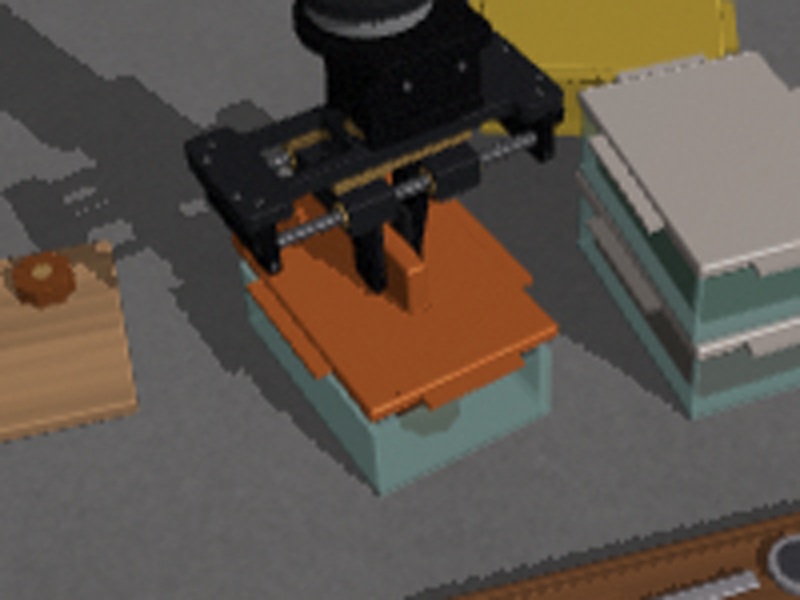

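The lid's front corners (375,415) and (555,328) sit evenly over the dish's corners. It is level and clear of the rim, and the measured force is just the lid's weight.

```bash
python3 -c "
from cell import env
print(env.sign_off())"
```

```text
the job is handed in; nothing more can be done
None
```

The job is handed in at about 19 s: the dish holds three cookies and two are left on the tray. The lid went over the stack and is held still and level, centred about 1 cm above the dish rim, with no sign of contact in the force readings or the last picture.

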